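Throw the toggle press shut with the extension bar

TASK

A freshly glued carton waits in the small blue press. Take the extension bar from its wooden rest, slip its socket fully home over the press's short lever stub, and swing the lever with the bar past its dead point until it meets its stop screw; lean it firmly against the screw for a moment to lock it, but do not force it. Then draw the bar off, leaving the press locked on the carton, and lay the bar back in its rest; touch the lever only with the bar and leave the other things alone.

Things in the scene. Friction and masses are not known exactly. Their poses are not given: they have to be found in the camera images.
- bar_grip (a point): Grip point on the axis of the loose steel extension bar (0.2-0.31 kg), shaft 18 x 18 mm here; grasp across its width. x runs along the bar to its socket mouth, z up. The bar reaches 120 mm back (the last 50 mm a red sleeve, 22 mm square) and 172 mm forward. It starts level in the rest, axis 45 mm above the table; the rest's saddles are 50 mm fore and aft of the rest's middle
- bar_seat (a point): Centre of the closed inner end (seat) of the bar's dark square socket, on the axis 100 mm forward of bar_grip, x as there. The socket is 23 x 25 mm (wide x high) outside, 17 x 19 mm inside, straight to 160 mm forward of bar_grip, then flared to about 27 x 29 mm inside at its mouth, 172 mm forward
- clamp_lever: Lever of the press, turning about the vertical; origin on the pivot axis at stub height, 90 mm above the table; x along the stub, away from the pivot. Swing it counter-clockwise seen from above (yaw grows). Fully open, the stub points 0.8 rad clockwise of the press's -x. Measured from there it starts at 0-0.25 rad, has its dead point at 1.2 rad and meets the stop screw at 1.36-1.63 rad
- lever_tip (a point): Centre of the stub's free end, 105 mm from the pivot. The stub is a level square steel arm, 14 x 14 mm, last 7 mm tapered, bare down to the hub (radius 20 mm). Fully home, the socket's seat touches this end: bar_grip is then 205 mm from the pivot; the bar has about 0.05 rad of play on the stub
- pivot (a point): The lever's pivot, on its axis at stub height. Turning the lever takes up to about 1.5 N m, most near 0.7 rad: about 7 N at the bar's grip point. Past the dead point its spring drives it on, by up to 1.3 N m, to the stop. Before it is first moved, friction keeps it where it stands
- press: The press, fixed to the table: grey base plate 240 x 170 x 12 mm, from 50 mm in front of to 190 mm behind the origin, which lies under the pivot at table height. +x points from the lever's side to the nest with the carton; blue housing to 32 mm height (plunger guide to 56 mm), pivot post below the lever
- stop_block: Blue block, top at 78 mm, with a brass stop screw 65 mm above the table, met by a nose on the lever 60 mm from the pivot; the block stands 33 mm behind and 60 mm right (-y) of the pivot, origin as the press. Its setting varies and is not given. 100 N on it damages it (spring alone: up to 20 N); to lock firmly it wants over 22 N: lean with about 12 to 16 N at bar_grip, not twisting the bar back
- clamp_pad: Round black rubber pad, 28 mm across, origin at its face, on the plunger that the lever pushes out along the press's +x by some 11 mm, 42 mm above the table
- carton: Dark tea carton 78 x 117 x 58 mm (0.135 kg), loose in the nest; origin at the centre of its underside, 12 mm above the table. The pad pushes it back a few mm against the back fence
- rest_mid (a point): Where bar_grip lies when the bar is in its wooden rest: midway between two saddles 100 mm apart, 45 mm above the table; x is the way the socket must point. The saddles, 14 mm thick, have a floor at 36 mm height and cheeks about 24 mm apart there that lean out to about 35 mm apart at 52 mm height; board 150 x 70 x 10 mm, fixed
- spare_carton: bystander: dark tea carton 78 x 117 x 58 mm, at the right behind; origin at the centre of its underside
- label_roll: bystander: roll of white labels 90 mm across, 40 mm high, at the left behind; origin at the centre of its underside
- glue_stick: bystander: glue stick standing upright, 25 mm across, 95 mm high, at the left behind; origin at the centre of its underside

How it is judged:
By the outcome, as a careful person would: the job done as asked, in the order asked, and still so for the second after the job is handed in, with the robot touching nothing.
It also fails if it takes over 72 s, if anything falls off the work surface, if the arm or the gripper's body presses on something with over 40 N, if the wrist force passes 120 N, or if a joint passes its speed limit or range.

ROBOT

A 6-joint arm with a two-finger parallel gripper is mounted at the origin on a cart in front of the work surface, level with it; the furniture and walls round the work are solid. World frame = base frame: x ahead of the robot, y to its left, z up, the work surface at z = 0. Lengths are in m, angles in rad, forces in N, time in s.
With the tool pointing down it reaches from about 0.4 to 0.925 m from the base axis. Payload 12.5 kg.
Tool frame: the origin (TCP) lies on the centre line of the jaws, within the pads' length; the fingertips stand 11 mm ahead of it and the grasp point (between the pads) lies 8 mm behind it; z points along the fingers, y is the line along which they close (so a half turn about z gives the same grasp; the last joint's range is limited). The gripper opens to 95 mm and grips with 3 to 60 N. Pads are 20 mm wide; open, the fingers measure 119 mm over their backs; the gripper's body (75 mm by 180 mm) begins 59 mm behind the grasp point.
Start: joints at [-1.354, 0.491, 1.559, -0, 1.092, -0.106], TCP at [0.198, -0.593, 0.226] pointing down, gripper open.
Joint ranges: [-3.1, 3.1], [-0.84, 2.19], [0.05, 2.79], [-1.13, 4.28], [0.06, 2.93], [-2.69, 2.69]. Speed limits (rad/s): [2.22, 2.22, 2.79, 3.14, 3.14, 3.14].

INTERFACE

Orientations are given as [roll, pitch, yaw] about the fixed x, y, z axes, in that order (R = Rz(yaw) Ry(pitch) Rx(roll)).
In Python, from rig import r, eyes gives the robot as it stands.
- The arm moves only by the tool carry_out, never from a script. Its argument "rows" is a list that holds one entry, the list of rows, each a list of 4 numbers: the shift along the tool's x, y, z in mm, then the turn about the tool's z in units of 8 degrees (1.0 is 8 degrees). In form: [[[tx, ty, tz, roll], ...]]. A call has 1 to 5 rows; each row shifts and turns the commanded pose from where the row before left it, along the tool's axes as they then stand; what a row does not reach is not made up. A row lasts 1/10 s, in which the tool goes at most 50 mm and 8.59 degrees, less where a joint would pass 70% of its speed; a pose out of reach is approached as far as the arm can. A call is refused whole if a number of a shift passes 50 or a number of a turn 1, either way. A call with a gripper value outside its range is refused whole. "hand" is the finger opening in mm, from 0 to 95.1, set as the call begins (left out, the last holds). The fingers move at their own pace and stop on an object; the grip force is fixed at half the most. Time passes only in rows, so rows that do not move let the fingers close. It gives the time, the measured TCP pose, the force, the opening and the grip force at its end, in the units of the state.
- r.observe(): the state, without advancing time (a new reading comes with each control period).
- eyes.grab_frame(name): name is "scene" or "side" or "wrist"; returns a dict with "color" (400x640x3 uint8, red, green, blue), "fovy" (degrees; the focal length in pixels is half the picture's height over the tangent of half this angle, whatever the lens; pixels are square), "cx", "cy" (the principal point, pixels), "R" (3x3) and "t" (3): a world point X has camera coordinates R X + t; the wrist camera has in their place "T_tool_cam" (4x4, takes a point from camera to tool coordinates, whose origin is the TCP and whose axes are the flange's). Camera axes: x right, y down, z forward; pixel columns grow to the right and rows downward; lengths in m; the calibration is good to about 2 mm. A picture is of the moment at which its call begins: read the wrist's pose just before it. There is no depth.
- r.finish_job(): hands the job in; it is judged then, once.
The state is a dict: "t": time; "joints": joint angles; "qvel": joint speeds; "tau": joint torques, N m; "ee_pos": TCP position; "ee_rot": TCP orientation; "ft_force": force on the tool from outside, world axes, zero at the start; "torque": the same for the moment, N m; "grip_width": finger opening in m; "grasp_force": force on a finger pad.
Only numpy, scipy, OpenCV 4.12 (cv2) and the standard library are available. Lean on these libraries where they do the work, as an engineer would, in place of code of your own. Each camera call takes 0.05 s, during which the arm holds its last target. There are 200 camera calls.

## Working session

There is one attempt and no reset: what is moved stays moved. The work goes in short steps, Python scripts to look and compute and a tool call to move; the robot and the scene stay as the last step left them, time stands still between calls to the robot, and variables do not carry over. Pictures are saved under pics/ and viewed, at most 10 in all, crops included, and the job is handed in when it is done.

Besides the shell and the picture viewer there is one more tool, called after "Emit:" in YAML: its name, and indented under it one key for each argument. carry_out: Moves the arm, as the interface text tells. Its arguments: {"type":"object","properties":{"rows":{"type":"array","items":{"type":"array","items":{"type":"array","items":{"type":"number"}}}},"hand":{"type":"number"}},"required":["rows"]}

```bash
mkdir -p pics; ls; python3 - <<'E'
from rig import r,eyes
import cv2,numpy as np
s=r.observe();print({k:np.round(v,3) for k,v in s.items()})
for n in("scene","side"):
    f=eyes.grab_frame(n);cv2.imwrite(f"pics/{n}0.png",f["color"][:,:,::-1])
    np.savez(f"pics/{n}0.npz",**f)
    print(n,f["fovy"],f["cx"],f["cy"],np.round(f["R"],3).tolist(),np.round(f["t"],3))
E
```

```text
pics
{'t': np.float64(0.0), 'joints': array([-1.354,  0.492,  1.559, -0.   ,  1.092, -0.106]), 'qvel': array([-0.001, -0.   , -0.   ,  0.001,  0.002,  0.   ]), 'tau': array([ 3.0000e-03, -6.1263e+01, -2.5818e+01,  6.9000e-02,  4.8000e-02,
       -0.0000e+00]), 'ee_pos': array([ 0.198, -0.592,  0.225]), 'ee_rot': array([-3.14 , -0.   ,  0.323]), 'ft_force': array([-0.339,  0.537, -1.153]), 'torque': array([-0.019, -0.074, -0.048]), 'grasp_force': np.float64(0.0), 'grip_width': np.float64(0.095)}
scene 44.29338999246455 326.4795062545453 196.17405911518372 [[-0.85, -0.527, 0.015], [-0.324, 0.5, -0.803], [0.416, -0.687, -0.595]] [0.554 0.275 1.239]
side 47.731242712656794 323.8085915836972 203.7057820971358 [[-0.999, 0.045, 0.005], [0.025, 0.627, -0.778], [-0.038, -0.777, -0.628]] [0.644 0.022 1.372]
```

View pics/scene0.png

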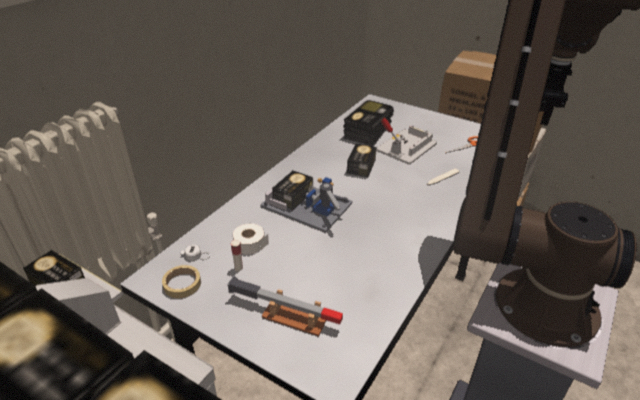

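View pics/side0.png

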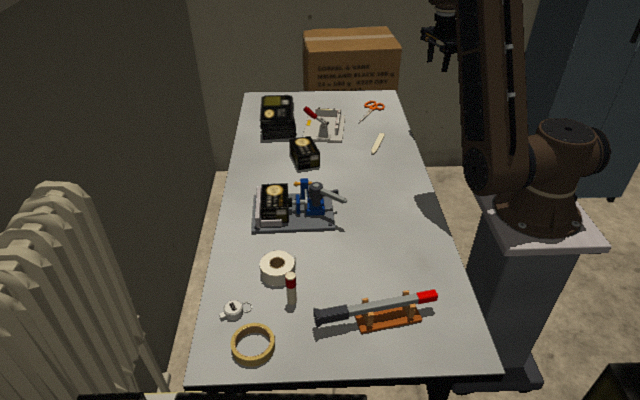

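The scene view shows the bar running from its red end (332,316) to the dark socket (235,285), with the press at about (320,200). In the side view the red end is at (430,296), the socket at (320,316), and the lever stub around (335,197). I'll enlarge these areas.

```bash
python3 - <<'E'
import cv2,numpy as np
def c(n,x,y):
    im=cv2.imread(f"pics/{n}0.png")[y:y+75,x:x+133]
    return cv2.resize(im,(399,298) if 0 else (400,300),interpolation=cv2.INTER_CUBIC)
o=np.vstack([np.hstack([c("scene",220,265),c("scene",255,165)]),np.hstack([c("side",308,270),c("side",240,165)])])
cv2.imwrite("pics/comp.png",o)
E
```

```text
(no output)
```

View pics/comp.png

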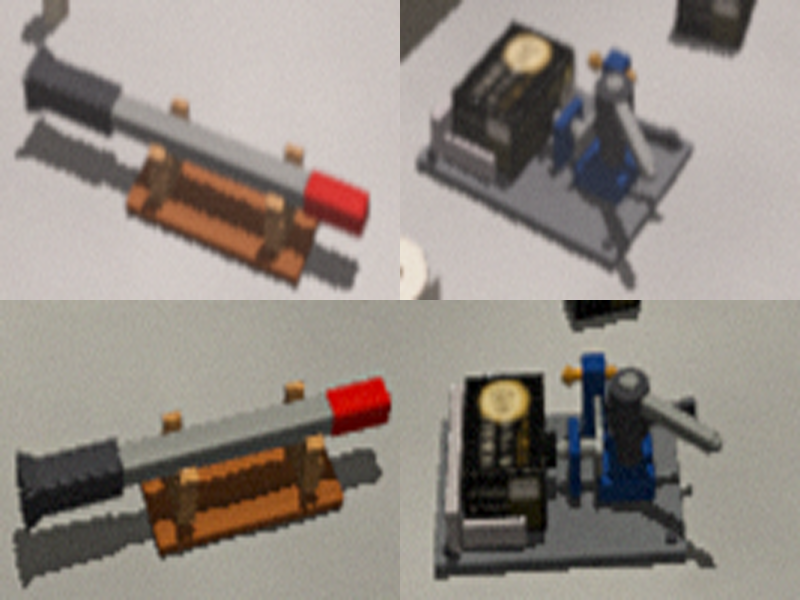

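```bash
cat > h.py <<'E'
import numpy as np,cv2
def cam(f):
    fl=200/np.tan(np.radians(float(f["fovy"]))/2)
    return fl,float(f["cx"]),float(f["cy"]),np.array(f["R"]),np.array(f["t"])
def ray(c,p):
    fl,cx,cy,R,t=c
    d=R.T@np.array([(p[0]-cx)/fl,(p[1]-cy)/fl,1.]);return -R.T@t,d/np.linalg.norm(d)
def tri(rays):
    A=0;b=0
    for o,d in rays:
        P=np.eye(3)-np.outer(d,d);A=A+P;b=b+P@o
    X=np.linalg.solve(A,b)
    return X,max(np.linalg.norm(np.cross(X-o,d)) for o,d in rays)
def atz(r,z):
    o,d=r;return o+d*(z-o[2])/d[2]
def proj(c,X):
    fl,cx,cy,R,t=c;q=R@np.asarray(X)+t;return np.array([cx+fl*q[0]/q[2],cy+fl*q[1]/q[2]])
E
python3 - <<'E'
from h import *
S=cam(np.load("pics/scene0.npz"));D=cam(np.load("pics/side0.npz"))
k=133/400;u=.25
sb=lambda p:(220+p[0]*k,265+p[1]*u); sp=lambda p:(255+(p[0]-400)*k,165+p[1]*u)
db=lambda p:(308+p[0]*k,270+(p[1]-300)*u); dp=lambda p:(240+(p[0]-400)*k,165+(p[1]-300)*u)
for n,a,b in[("redend",sb((362,211)),db((387,394))),("redst",sb((306,192)),db((331,411))),("stsock",sb((114,111)),db((122,467))),("mouth",sb((31,80)),db((21,489))),
 ("tip",sp((648,165)),dp((715,440))),("hubtop",sp((617,82)),dp((628,380))),("cornR-near",sp((613,262)),dp((683,550))),("cornL",sp((420,160)),dp((437,568)))]:
    X,e=tri([ray(S,a),ray(D,b)]);print(n,X.round(4),round(e,4))
for n,a in[("R",(613,262)),("far",(690,147)),("L",(420,160))]: print(n,atz(ray(S,sp(a)),.012).round(3))
for n,a in[("R",(685,550)),("L",(437,565))]: print(n,atz(ray(D,dp(a)),.012).round(3))
E
```

```text
redend [0.3973 0.3497 0.0523] 0.0011
redst [0.4424 0.3584 0.0493] 0.0015
stsock [0.6066 0.3896 0.0485] 0.0005
mouth [0.6823 0.4023 0.0463] 0.0025
tip [0.589  0.0446 0.0964] 0.0005
hubtop [ 0.667  -0.0261  0.0973] 0.0001
cornR-near [0.6174 0.0581 0.0047] 0.0013
cornL [0.8513 0.0651 0.0045] 0.0004
R [0.612 0.067 0.012]
far [ 0.618 -0.095  0.012]
L [0.845 0.072 0.012]
R [0.616 0.064 0.012]
L [0.85  0.071 0.012]
```

```bash
cat > plan.py <<'E'
import numpy as np,sys,json
# plan(start(x,y,z,yaw), goal, n rows): smooth-ish, rounded rows in tool axes (tool straight down)
def plan(s,g,n,dec=0):
    s=np.array(s,float);g=np.array(g,float);c=s.copy();rows=[]
    for i in range(1,n+1):
        w=s+(g-s)*i/n
        d=w[:3]-c[:3];cy,sy=np.cos(c[3]),np.sin(c[3])
        tx=round((d[0]*cy+d[1]*sy)*1000,dec);ty=round((d[0]*sy-d[1]*cy)*1000,dec);tz=round(-d[2]*1000,dec)
        u=round(-np.degrees(w[3]-c[3])/8,2)
        c[:3]+=np.array([tx*cy+ty*sy,tx*sy-ty*cy,-tz])/1000;c[3]-=np.radians(u*8)
        rows.append([tx,ty,tz,u])
    for i in range(0,n,5):print(json.dumps([rows[i:i+5]]).replace(".0,",","))
    print("end",c.round(4),"j6~",np.arctan2(c[1],c[0])+np.pi/2-c[3]);return c
def cur():
    from rig import r
    o=r.observe();print("t",round(float(o["t"]),2),"pos",np.round(o["ee_pos"],4),"rot",np.round(o["ee_rot"],3),"F",np.round(o["ft_force"],1),"w",round(float(o["grip_width"]),4),"j6",round(float(o["joints"][5]),3))
    return [*o["ee_pos"],o["ee_rot"][2]]
def snap(name):
    from rig import r,eyes
    import cv2
    o=r.observe();f=eyes.grab_frame("wrist");cv2.imwrite(f"pics/{name}.png",f["color"][:,:,::-1])
    from scipy.spatial.transform import Rotation as Ro
    T=np.eye(4);T[:3,:3]=Ro.from_euler("xyz",o["ee_rot"]).as_matrix();T[:3,3]=o["ee_pos"]
    M=T@f["T_tool_cam"];R=M[:3,:3].T;t=-R@M[:3,3]
    np.savez(f"pics/{name}.npz",fovy=f["fovy"],cx=f["cx"],cy=f["cy"],R=R,t=t);print("cam at",M[:3,3].round(3),"fwd",M[:3,2].round(2), "fovy",f["fovy"])
E
python3 - <<'E'
from plan import *
c=plan(cur(),(.53,-.04,.3,.2),15);c=plan(c,(.5,.05,.3,.2),3)
E
```

```text
t 0.1 pos [ 0.1983 -0.5925  0.2251] rot [-3.141 -0.     0.323] F [-0.6  0.1  0.1] w 0.095 j6 -0.106
[[[33, -28, -5, 0.06], [32, -28, -5, 0.06], [32, -29, -5, 0.06], [32, -28, -5, 0.05], [32, -29, -5, 0.06]]]
[[[31, -29, -5, 0.06], [32, -30, -5, 0.06], [31, -30, -5, 0.06], [30, -30, -5, 0.06], [31, -30, -5, 0.06]]]
[[[30, -30, -5, 0.06], [30, -31, -5, 0.05], [30, -31, -5, 0.06], [30, -31, -5, 0.06], [29, -32, -5, 0.06]]]
end [ 0.5302 -0.0398  0.3001  0.1999] j6~ 1.2958905444485098
[[[-4, -31, 0, -0.0], [-4, -32, 0, -0.0], [-4, -31, 0, -0.0]]]
end [0.4997 0.0499 0.3001 0.1999] j6~ 1.4704266724174948
```

Emit:
carry_out:
  rows:
    - [[33, -28, -5, 0.06], [32, -28, -5, 0.06], [32, -29, -5, 0.06], [32, -28, -5, 0.05], [32, -29, -5, 0.06]]

```text
t: 0.6
ee_pos: [0.3095, -0.4072, 0.2506]
ee_rot: [-3.141, 0.0, 0.282]
ft_force: [1.4, -0.5, 0.4]
grip_width: 0.0954
grasp_force: 0.0
```

Emit:
carry_out:
  rows:
    - [[31, -29, -5, 0.06], [32, -30, -5, 0.06], [31, -30, -5, 0.06], [30, -30, -5, 0.06], [31, -30, -5, 0.06]]

```text
t: 1.1
ee_pos: [0.4199, -0.2226, 0.2758]
ee_rot: [-3.142, 0.0, 0.24]
ft_force: [0.3, -0.8, 0.7]
grip_width: 0.0952
grasp_force: 0.0
```

Emit:
carry_out:
  rows:
    - [[30, -30, -5, 0.06], [30, -31, -5, 0.05], [30, -31, -5, 0.06], [30, -31, -5, 0.06], [29, -32, -5, 0.06]]

```text
t: 1.6
ee_pos: [0.5308, -0.0383, 0.3007]
ee_rot: [3.142, 0.0, 0.2]
ft_force: [-0.2, -0.1, -1.1]
grip_width: 0.095
grasp_force: 0.0
```

Emit:
carry_out:
  rows:
    - [[0, 0, 0, 0], [0, 0, 0, 0], [0, 0, 0, 0]]

```text
t: 1.9
ee_pos: [0.5297, -0.0407, 0.3003]
ee_rot: [-3.142, 0.001, 0.2]
ft_force: [0.6, -0.2, 0.7]
grip_width: 0.0953
grasp_force: 0.0
```

```bash
python3 - <<'E'
from plan import *
cur();snap("w1")
E
```

```text
t 1.9 pos [ 0.5297 -0.0407  0.3003] rot [-3.142e+00  1.000e-03  2.000e-01] F [ 0.6 -0.2  0.7] w 0.0953 j6 1.171
cam at [ 0.607 -0.025  0.46 ] fwd [-0.27 -0.05 -0.96] fovy 68.01313074669842
```

Emit:
carry_out:
  rows:
    - [[-4, -31, 0, 0], [-4, -32, 0, 0], [-4, -31, 0, 0], [0, 0, 0, 0], [0, 0, 0, 0]]

```text
t: 2.45
ee_pos: [0.4996, 0.0491, 0.3008]
ee_rot: [3.141, -0.0, 0.2]
ft_force: [0.1, 0.2, -0.6]
grip_width: 0.0948
grasp_force: 0.0
```

```bash
python3 - <<'E'
from plan import *
cur();snap("w2")
import cv2
a=cv2.imread("pics/w1.png");b=cv2.imread("pics/w2.png")
cv2.imwrite("pics/w12.png",np.vstack([cv2.resize(a,(480,300)),cv2.resize(b,(480,300))]))
E
```

```text
t 2.45 pos [0.4996 0.0491 0.3008] rot [ 3.141 -0.     0.2  ] F [ 0.1  0.2 -0.6] w 0.0948 j6 1.338
cam at [0.576 0.065 0.46 ] fwd [-0.27 -0.05 -0.96] fovy 68.01313074669842
```

View pics/w12.png

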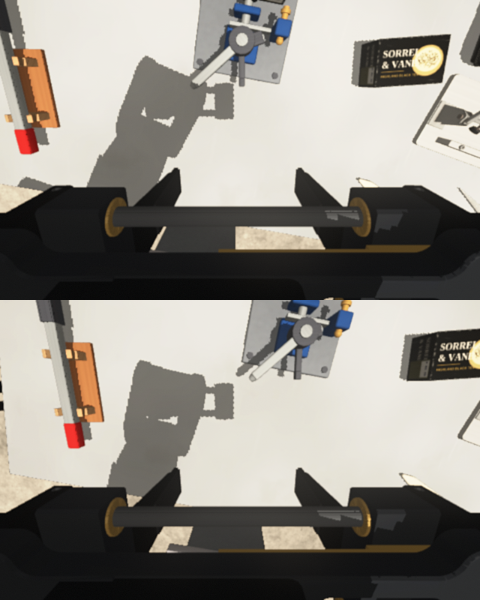

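Both wrist frames show the lever: in w1 the tip is at about (260,113) and the hub at (320,53), and in w2 they are at (333,104) and (405,40). The bar lies at the left of w2. I'll zoom in on these.

```bash
python3 - <<'E'
import cv2,numpy as np
a=cv2.imread("pics/w1.png");b=cv2.imread("pics/w2.png")
r=lambda i:cv2.resize(i,None,fx=4,fy=4,interpolation=cv2.INTER_CUBIC)
L=np.vstack([r(a[20:95+25,245:345][:75]) if 0 else cv2.resize(a[20:120,245:345],(300,300)),cv2.resize(b[10:110,320:420],(300,300))])
B=cv2.resize(b[0:200,30:140],(330,600))
cv2.imwrite("pics/z1.png",np.hstack([L,B]))
E
```

```text
(no output)
```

View pics/z1.png

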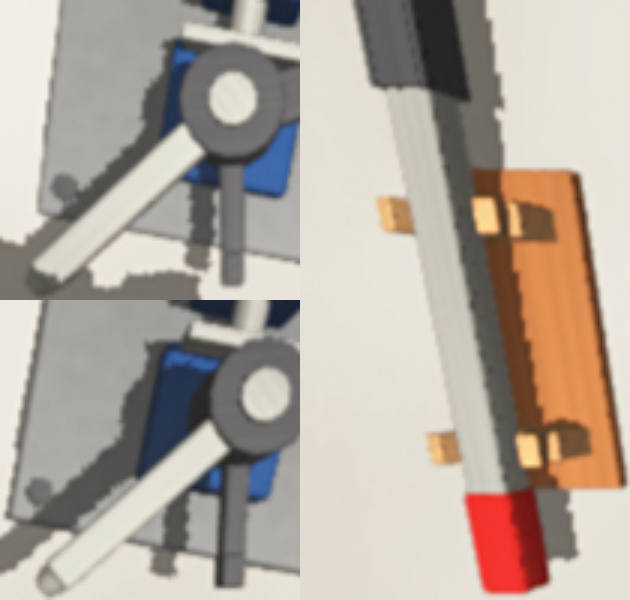

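```bash
python3 - <<'E'
from h import *
A=cam(np.load("pics/w1.npz"));B=cam(np.load("pics/w2.npz"));S=cam(np.load("pics/scene0.npz"));D=cam(np.load("pics/side0.npz"))
print("disc",tri([ray(A,(322.7,52.7)),ray(B,(409.3,41))]))
print("tip",tri([ray(A,(257.7,113.3)),ray(B,(336,103.3))]))
for z in(.09,.095):print("tip z",atz(ray(A,(257.7,113.3)),z).round(4),atz(ray(B,(336,103.3)),z).round(4))
for z in(.1,.105,.11):print("disc z",atz(ray(A,(322.7,52.7)),z).round(4),atz(ray(B,(409.3,41)),z).round(4))
w=lambda x,y:((x-300)/3+30,y/3)
for n,p in[("stsock",(410,88)),("redst",(484,493)),("redend",(500,592))]:print(n,atz(ray(B,w(*p)),.054).round(4))
k=lambda c,x:x
# stub edge directions in views at z=.097 : centreline near hub and near tip
for c,p,q,o in((A,(190,142),(55,266),(245,20)),(B,(212,136),(62,266),(320,10))):
    P=[atz(ray(c,(o[0]+u[0]/3,o[1]+u[1]/3)),.097) for u in(p,q)];d=P[1]-P[0];print("stub ang",np.arctan2(d[1],d[0]),P[1].round(4))
E
```

```text
disc (array([ 0.66758726, -0.01895465,  0.10499876]), np.float64(0.00012170306927989796))
tip (array([0.58948722, 0.04427784, 0.09023193]), np.float64(1.1449611911396944e-05))
tip z [0.5895 0.0443 0.09  ] [0.5895 0.0443 0.09  ]
tip z [0.5897 0.0434 0.095 ] [0.5893 0.0445 0.095 ]
disc z [ 0.6683 -0.0189  0.1   ] [ 0.669  -0.0201  0.1   ]
disc z [ 0.6675 -0.019   0.105 ] [ 0.6677 -0.0189  0.105 ]
disc z [ 0.6666 -0.0191  0.11  ] [ 0.6664 -0.0177  0.11  ]
stsock [0.6101 0.3853 0.054 ]
redst [0.445  0.3568 0.054 ]
redend [0.3979 0.3497 0.054 ]
stub ang 2.4708101136483616 [0.5963 0.0373 0.097 ]
stub ang 2.468365370318389 [0.5954 0.0404 0.097 ]
```

The stub tip triangulates to z = 0.0902, against 0.090 in the text. The pivot is at about (0.6675, -0.019) and the stub yaw is 2.465. The bar axis yaw is 0.17 and the grip point is at about (0.516, 0.370). The bar's lengths agree with the text.

```bash
python3 - <<'E'
from plan import *
c=plan(cur(),(.531,.3725,.13,.17),10);c=plan(c,(.531,.3725,.037,.17),5)
E
```

```text
t 2.5 pos [0.4999 0.0487 0.3007] rot [ 3.141 -0.     0.199] F [ 0.9 -0.1  0.2] w 0.095 j6 1.338
[[[9, -31, 17, 0.02], [10, -31, 17, 0.02], [9, -31, 17, 0.02], [9, -32, 17, 0.02], [9, -31, 17, 0.02]]]
[[[9, -31, 17, 0.02], [9, -31, 18, 0.03], [9, -32, 17, 0.02], [9, -31, 17, 0.02], [8, -31, 17, 0.02]]]
end [0.5306 0.372  0.1297 0.1697] j6~ 2.01249800779242
[[[0, -0, 19, -0.0], [0, -0, 18, -0.0], [0, -0, 19, -0.0], [0, -0, 18, -0.0], [0, -0, 19, -0.0]]]
end [0.5306 0.372  0.0367 0.1697] j6~ 2.01249800779242
```

Emit:
carry_out:
  rows:
    - [[9, -31, 17, 0.02], [10, -31, 17, 0.02], [9, -31, 17, 0.02], [9, -32, 17, 0.02], [9, -31, 17, 0.02]]

```text
t: 3.0
ee_pos: [0.5156, 0.2116, 0.2148]
ee_rot: [3.141, -0.0, 0.184]
ft_force: [0.2, -0.5, 0.8]
grip_width: 0.0948
grasp_force: 0.0
```

Emit:
carry_out:
  rows:
    - [[9, -31, 17, 0.02], [9, -31, 18, 0.03], [9, -32, 17, 0.02], [9, -31, 17, 0.02], [8, -31, 17, 0.02]]

```text
t: 3.5
ee_pos: [0.5315, 0.3729, 0.1285]
ee_rot: [3.141, 0.0, 0.169]
ft_force: [1.1, 0.6, 0.3]
grip_width: 0.0952
grasp_force: 0.0
```

Emit:
carry_out:
  rows:
    - [[0, 0, 0, 0], [0, 0, 0, 0]]

```text
t: 3.7
ee_pos: [0.5308, 0.3721, 0.1288]
ee_rot: [3.141, 0.001, 0.17]
ft_force: [0.4, -0.1, -0.7]
grip_width: 0.0951
grasp_force: 0.0
```

```bash
python3 - <<'E'
from plan import *
cur();snap("w3")
E
```

```text
t 3.7 pos [0.5308 0.3721 0.1288] rot [3.141e+00 1.000e-03 1.700e-01] F [ 0.4 -0.1 -0.7] w 0.0951 j6 1.911
cam at [0.608 0.386 0.288] fwd [-0.27 -0.05 -0.96] fovy 68.01313074669842
```

View pics/w3.png

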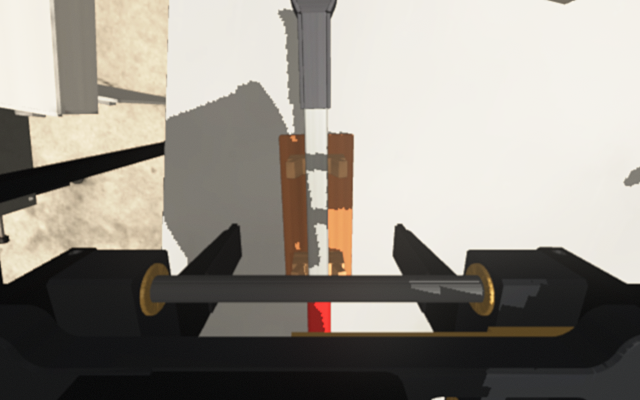

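The bar is centred between the fingers (axis at x≈316–318, finger midline 317.5) and parallel to the tool axis. The saddles are clear of the pads. Going down to grip.

Emit:
carry_out:
  rows:
    - [[0, 0, 19, 0], [0, 0, 19, 0], [0, 0, 18, 0], [0, 0, 18, 0], [0, 0, 18, 0]]

```text
t: 4.25
ee_pos: [0.5313, 0.3715, 0.0381]
ee_rot: [-3.141, -0.001, 0.169]
ft_force: [0.7, 0.3, 0.8]
grip_width: 0.0952
grasp_force: 0.0
```

Emit:
carry_out:
  rows:
    - [[0, 0, 0, 0], [0, 0, 0, 0], [0, 0, 0, 0], [0, 0, 0, 0], [0, 0, 0, 0]]
  hand: 0

```text
t: 4.75
ee_pos: [0.5305, 0.3731, 0.0384]
ee_rot: [-3.141, -0.001, 0.171]
ft_force: [0.1, -0.5, -1.0]
grip_width: 0.0606
grasp_force: 0.0
```

Emit:
carry_out:
  rows:
    - [[0, 0, 0, 0], [0, 0, 0, 0], [0, 0, 0, 0], [0, 0, 0, 0], [0, 0, 0, 0]]

```text
t: 5.25
ee_pos: [0.5302, 0.373, 0.0375]
ee_rot: [3.141, 0.0, 0.171]
ft_force: [0.5, -0.9, -0.0]
grip_width: 0.0205
grasp_force: 1.3
```

```bash
python3 - <<'E'
from plan import *
from h import *
cur()
C=cam(np.load("pics/w3.npz"));print(atz(ray(C,(315.5,107)),.056),atz(ray(C,(315.5,50)),.057))
E
```

```text
t 5.25 pos [0.5302 0.373  0.0375] rot [3.141 0.    0.171] F [ 0.5 -0.9 -0. ] w 0.0205 j6 1.912
[0.61043724 0.38701597 0.056     ] [0.64869244 0.3935159  0.057     ]
```

Emit:
carry_out:
  rows:
    - [[0, 0, 0, 0], [0, 0, 0, 0], [0, 0, 0, 0]]

```text
t: 5.55
ee_pos: [0.5302, 0.373, 0.0376]
ee_rot: [3.141, 0.0, 0.171]
ft_force: [0.4, -0.4, -0.8]
grip_width: 0.018
grasp_force: 29.9
```

Emit:
carry_out:
  rows:
    - [[0, 0, -10, 0], [0, 0, -25, 0], [0, 0, -30, 0], [0, 0, -30, 0], [0, 0, -25, 0]]

```text
t: 6.05
ee_pos: [0.5302, 0.3731, 0.1598]
ee_rot: [-3.141, -0.001, 0.171]
ft_force: [0.4, 0.1, -2.3]
grip_width: 0.0179
grasp_force: 29.9
```

```bash
python3 - <<'E'
from plan import *
c=plan(cur(),(.449,.156,.158,-.6766),15);c=plan(c,(.449,.156,.0825,-.6766),5)
E
```

```text
t 6.05 pos [0.5302 0.3731 0.1598] rot [-3.141e+00 -1.000e-03  1.710e-01] F [ 0.4  0.1 -2.3] w 0.0179 j6 1.912
[[[-8, 13, 0, 0.4], [-7, 14, 0, 0.41], [-6, 14, 0, 0.4], [-5, 15, 0, 0.41], [-5, 14, 1, 0.4]]]
[[[-4, 15, -0, 0.41], [-3, 16, -0, 0.4], [-2, 15, -0, 0.41], [-1, 15, 0, 0.4], [-0, 16, 0, 0.41]]]
[[[0, 15, 0, 0.4], [2, 16, 0, 0.4], [2, 15, 1, 0.41], [3, 15, -0, 0.4], [4, 15, -0, 0.41]]]
end [ 0.4489  0.156   0.1578 -0.6769] j6~ 2.58223382765197
[[[0, -0, 15, -0.0], [0, -0, 15, -0.0], [0, -0, 15, -0.0], [0, -0, 15, -0.0], [0, -0, 15, -0.0]]]
end [ 0.4489  0.156   0.0828 -0.6769] j6~ 2.58223382765197
```

Emit:
carry_out:
  rows:
    - [[-8, 13, 0, 0.4], [-7, 14, 0, 0.41], [-6, 14, 0, 0.4], [-5, 15, 0, 0.41], [-5, 14, 1, 0.4]]

```text
t: 6.55
ee_pos: [0.503, 0.3005, 0.1572]
ee_rot: [-3.141, -0.0, -0.114]
ft_force: [0.1, -0.3, -4.1]
grip_width: 0.0177
grasp_force: 29.9
```

Emit:
carry_out:
  rows:
    - [[-4, 15, 0, 0.41], [-3, 16, 0, 0.4], [-2, 15, 0, 0.41], [-1, 15, 0, 0.4], [0, 16, 0, 0.41]]

```text
t: 7.05
ee_pos: [0.4759, 0.2275, 0.1571]
ee_rot: [-3.141, -0.0, -0.397]
ft_force: [0.7, -0.1, -3.0]
grip_width: 0.0178
grasp_force: 29.9
```

Emit:
carry_out:
  rows:
    - [[0, 15, 0, 0.4], [2, 16, 0, 0.4], [2, 15, 1, 0.41], [3, 15, 0, 0.4], [4, 15, 0, 0.41]]

```text
t: 7.55
ee_pos: [0.4485, 0.155, 0.1558]
ee_rot: [-3.141, -0.0, -0.681]
ft_force: [0.4, -0.5, -2.7]
grip_width: 0.0179
grasp_force: 29.9
```

Emit:
carry_out:
  rows:
    - [[0, 0, 10, 0], [0, 0, 15, 0], [0, 0, 15, 0], [0, 0, 0, 0], [0, 0, 0, 0]]

```text
t: 8.05
ee_pos: [0.4489, 0.156, 0.1155]
ee_rot: [3.141, 0.0, -0.677]
ft_force: [0.9, 0.3, -2.5]
grip_width: 0.0176
grasp_force: 29.9
```

```bash
python3 - <<'E'
from plan import *
cur();snap("w4")
E
```

```text
t 8.05 pos [0.4489 0.156  0.1155] rot [ 3.141  0.    -0.677] F [ 0.9  0.3 -2.5] w 0.0176 j6 2.443
cam at [0.51  0.107 0.275] fwd [-0.22  0.17 -0.96] fovy 68.01313074669842
```

View pics/w4.png

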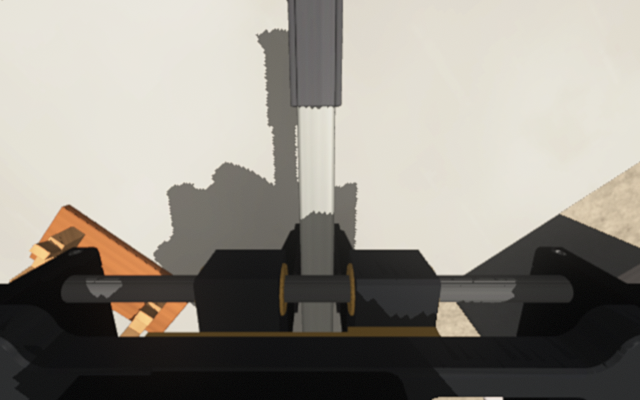

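The wrist view shows the bar straight in the jaws (axis x≈316) with its mouth out of frame. The fixed cameras can check mouth against tip, after lowering to stub height.

Emit:
carry_out:
  rows:
    - [[0, 0, 8, 0], [0, 0, 12, 0], [0, 0, 12, 0], [0, 0, 0, 0], [0, 0, 0, 0]]

```text
t: 8.6
ee_pos: [0.449, 0.156, 0.0837]
ee_rot: [3.142, -0.0, -0.677]
ft_force: [-0.7, -0.3, -2.4]
grip_width: 0.0176
grasp_force: 29.9
```

```bash
python3 - <<'E'
from plan import *
cur()
from rig import eyes
import cv2
from h import cam,proj
o=[]
for n in("scene","side"):
    f=eyes.grab_frame(n);np.savez(f"pics/{n}1.npz",**f);im=f["color"][:,:,::-1]
    p=proj(cam(f),(.575,.055,.09));x,y=int(p[0])-50,int(p[1])-37;print(n,x,y)
    o.append(cv2.resize(im[y:y+75,x:x+100],(400,300),interpolation=cv2.INTER_CUBIC))
    o.append(cv2.resize(im[y-0:y+75,x:x+100][18:56,25:75],(400,300),interpolation=cv2.INTER_CUBIC))
cv2.imwrite("pics/z2.png",np.vstack([np.hstack(o[:2]),np.hstack(o[2:])]))
E
```

```text
t 8.6 pos [0.449  0.156  0.0837] rot [ 3.142 -0.    -0.677] F [-0.7 -0.3 -2.4] w 0.0176 j6 2.443
scene 289 174
side 299 166
```

View pics/z2.png

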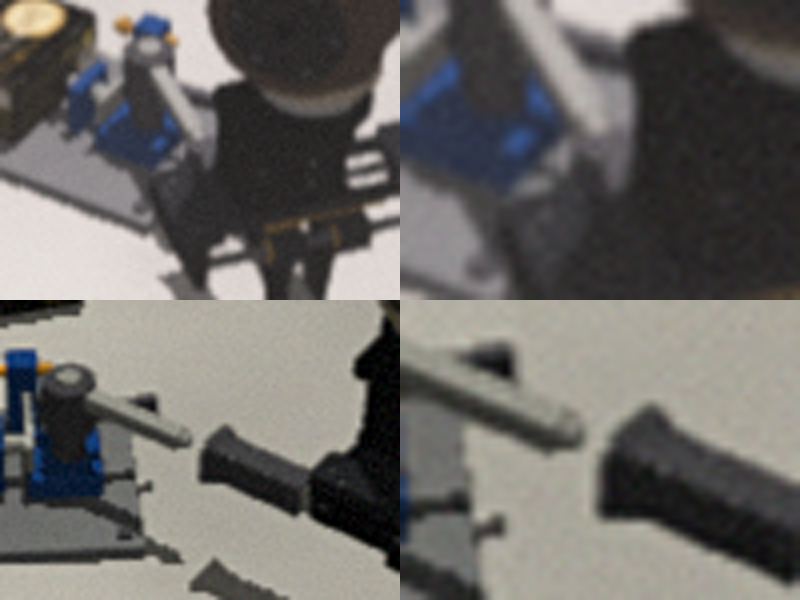

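In the side crop the tip is at (186,438). The socket axis, extended from (306,488) at slope 0.435, passes within about 1 crop pixel (under 1 mm) of it, so I'm inserting in stages and watching the force.

Emit:
carry_out:
  rows:
    - [[10, 0, 1, 0], [10, 0, 0, 0], [8, 0, 0, 0], [6, 0, 0, 0], [0, 0, 0, 0]]

```text
t: 9.2
ee_pos: [0.4761, 0.134, 0.0826]
ee_rot: [-3.141, -0.0, -0.678]
ft_force: [-0.5, -1.0, -3.4]
grip_width: 0.0179
grasp_force: 29.9
```

Emit:
carry_out:
  rows:
    - [[5, 0, 0, 0], [5, 0, 0, 0], [5, 0, 0, 0], [0, 0, 0, 0]]

```text
t: 9.6
ee_pos: [0.4876, 0.1249, 0.0826]
ee_rot: [-3.141, -0.0, -0.677]
ft_force: [0.6, 0.2, -2.5]
grip_width: 0.0178
grasp_force: 29.9
```

Emit:
carry_out:
  rows:
    - [[6, 0, 0, 0], [6, 0, 0, 0], [6, 0, 0, 0], [6, 0, 0, 0], [0, 0, 0, 0]]

```text
t: 10.1
ee_pos: [0.5065, 0.1097, 0.0826]
ee_rot: [-3.141, -0.0, -0.678]
ft_force: [0.4, 0.2, -2.4]
grip_width: 0.0182
grasp_force: 29.9
```

Emit:
carry_out:
  rows:
    - [[4, 0, 0, 0], [4, 0, 0, 0], [2, 0, 0, 0], [0, 0, 0, 0]]

```text
t: 10.5
ee_pos: [0.5138, 0.1038, 0.0826]
ee_rot: [-3.142, -0.0, -0.677]
ft_force: [-0.5, 0.6, -2.8]
grip_width: 0.0179
grasp_force: 29.9
```

Emit:
carry_out:
  rows:
    - [[2, 0, 0, 0], [1, 0, 0, 0], [0, 0, 0, 0]]

```text
t: 10.8
ee_pos: [0.516, 0.102, 0.0826]
ee_rot: [3.142, -0.0, -0.677]
ft_force: [0.4, 0.4, -2.7]
grip_width: 0.0179
grasp_force: 29.9
```

Emit:
carry_out:
  rows:
    - [[1.5, 0, 0, 0], [1.5, 0, 0, 0], [0, 0, 0, 0]]

```text
t: 11.1
ee_pos: [0.5184, 0.1001, 0.0826]
ee_rot: [-3.142, -0.0, -0.677]
ft_force: [0.2, 0.8, -2.7]
grip_width: 0.0182
grasp_force: 29.9
```

Emit:
carry_out:
  rows:
    - [[1, 0, 0, 0], [0, 0, 0, 0]]

```text
t: 11.3
ee_pos: [0.5191, 0.0995, 0.0826]
ee_rot: [-3.142, -0.0, -0.677]
ft_force: [0.5, -0.2, -3.0]
grip_width: 0.018
grasp_force: 29.9
```

Emit:
carry_out:
  rows:
    - [[1, 0, 0, 0], [0, 0, 0, 0]]

```text
t: 11.5
ee_pos: [0.5197, 0.0989, 0.0826]
ee_rot: [3.141, 0.0, -0.677]
ft_force: [-0.7, 1.3, -3.0]
grip_width: 0.0177
grasp_force: 29.9
```

Emit:
carry_out:
  rows:
    - [[1, 0, 0, 0], [0, 0, 0, 0]]

```text
t: 11.7
ee_pos: [0.5197, 0.0987, 0.0824]
ee_rot: [3.141, 0.002, -0.677]
ft_force: [-4.9, 4.8, -1.6]
grip_width: 0.0179
grasp_force: 29.9
```

Emit:
carry_out:
  rows:
    - [[1, 0, 0, 0], [0, 0, 0, 0]]

```text
t: 11.9
ee_pos: [0.5197, 0.0983, 0.0823]
ee_rot: [3.14, 0.003, -0.677]
ft_force: [-8.5, 7.6, 0.6]
grip_width: 0.0178
grasp_force: 30.0
```

The socket touches at 0.189 m from the pivot, against 0.190 expected, with about 11 N axial force, so it is fully home. Now the swing along the arc: r = 189 mm, 0.05 rad per row.

Emit:
carry_out:
  rows:
    - [[0, 4.7, 0, -0.18], [0.3, 9.5, 0, -0.36], [0.2, 9.5, 0, -0.36], [0.3, 9.5, 0, -0.36], [0.2, 9.5, 0, -0.36]]

```text
t: 12.4
ee_pos: [0.497, 0.062, 0.0824]
ee_rot: [3.141, 0.003, -0.448]
ft_force: [-4.5, 6.2, -0.4]
grip_width: 0.0178
grasp_force: 30.0
```

```bash
cat >> plan.py <<'E'
def rad(p=(.6675,-.019)):
    from rig import r
    o=r.observe();e=np.array(o["ee_pos"]);v=e[:2]-np.array(p);th=np.arctan2(v[1],v[0])%(2*np.pi);u=v/np.hypot(*v);F=np.array(o["ft_force"]);T=np.array(o["torque"])
    print("r",np.hypot(*v).round(4),"th",th.round(3),"yaw+pi",round(o["ee_rot"][2]+np.pi,3),"Fout",round(F[:2]@u,1),"Ftan(ccw)",round(F[1]*u[0]-F[0]*u[1],1),"Tz",T.round(2),"z",e[2].round(4),"j6",np.round(o["joints"][5],2),"t",o["t"])
E
python3 -c "
from plan import *
rad()"
```

```text
r 0.1888 th 2.698 yaw+pi 2.694 Fout 6.8 Ftan(ccw) -3.7 Tz [1.13 0.74 0.37] z 0.0824 j6 2.01 t 12.4
```

Moving smoothly, with light tangential force and the seat still pressed.

Emit:
carry_out:
  rows:
    - [[0.3, 9.5, 0, -0.36], [0.2, 9.5, 0, -0.36], [0.3, 9.5, 0, -0.36], [0.2, 9.5, 0, -0.36], [0.3, 9.5, 0, -0.36]]

```text
t: 12.9
ee_pos: [0.4824, 0.0174, 0.0825]
ee_rot: [-3.141, 0.002, -0.196]
ft_force: [-3.8, 12.1, -0.2]
grip_width: 0.0183
grasp_force: 30.4
```

```bash
python3 -c "
from plan import *
rad()"
```

```text
r 0.1887 th 2.947 yaw+pi 2.946 Fout 6.1 Ftan(ccw) -11.1 Tz [2.18 0.54 0.75] z 0.0825 j6 1.66 t 12.9
```

Emit:
carry_out:
  rows:
    - [[0.3, 9.5, 0, -0.36], [0.2, 9.5, 0, -0.36], [0.3, 9.5, 0, -0.36], [0.2, 9.5, 0, -0.36], [0.3, 9.5, 0, -0.36]]

```text
t: 13.4
ee_pos: [0.4789, -0.0297, 0.0826]
ee_rot: [-3.14, 0.002, 0.055]
ft_force: [-3.5, 12.6, 1.0]
grip_width: 0.0183
grasp_force: 30.4
```

```bash
python3 -c "
from plan import *
rad()"
```

```text
r 0.1889 th 3.198 yaw+pi 3.197 Fout 2.7 Ftan(ccw) -12.7 Tz [2.14 0.48 0.69] z 0.0826 j6 1.31 t 13.4
```

Emit:
carry_out:
  rows:
    - [[0.4, 9.5, 0, -0.42], [0.3, 9.5, 0, -0.42], [0.4, 9.5, 0, -0.42], [0.3, 9.5, 0, -0.42], [0.4, 9.5, 0, -0.36]]

```text
t: 13.9
ee_pos: [0.4877, -0.0765, 0.0824]
ee_rot: [-3.138, 0.004, 0.339]
ft_force: [-11.2, 2.7, 4.3]
grip_width: 0.018
grasp_force: 30.0
```

```bash
python3 -c "
from plan import *
rad()"
```

```text
r 0.1888 th 3.451 yaw+pi 3.48 Fout 9.9 Ftan(ccw) -6.0 Tz [ 0.72  1.62 -0.14] z 0.0824 j6 0.94 t 13.9
```

Emit:
carry_out:
  rows:
    - [[0.3, 9.5, 0, -0.36], [0.3, 9.5, 0, -0.36], [0.3, 9.5, 0, -0.36]]

```text
t: 14.2
ee_pos: [0.4985, -0.1027, 0.0822]
ee_rot: [-3.137, 0.005, 0.49]
ft_force: [-13.3, -3.3, 5.0]
grip_width: 0.0177
grasp_force: 30.0
```

```bash
python3 -c "
from plan import *
rad()"
```

```text
r 0.1886 th 3.601 yaw+pi 3.631 Fout 13.4 Ftan(ccw) -2.9 Tz [-0.15  2.14 -0.12] z 0.0822 j6 0.75 t 14.2
```

Emit:
carry_out:
  rows:
    - [[0, 6, 0, -0.22], [0, 6, 0, -0.22], [0, 6, 0, -0.22]]

```text
t: 14.5
ee_pos: [0.5076, -0.1187, 0.0821]
ee_rot: [-3.137, 0.005, 0.581]
ft_force: [-14.6, -7.5, 1.1]
grip_width: 0.0179
grasp_force: 30.0
```

```bash
python3 -c "
from plan import *
rad()"
```

```text
r 0.1884 th 3.699 yaw+pi 3.723 Fout 16.3 Ftan(ccw) -1.4 Tz [-1.23  2.23  0.1 ] z 0.0821 j6 0.64 t 14.5
```

Emit:
carry_out:
  rows:
    - [[0.1, 4, 0, -0.15], [0.1, 4, 0, -0.15]]

```text
t: 14.7
ee_pos: [0.5122, -0.1256, 0.0821]
ee_rot: [-3.137, 0.005, 0.623]
ft_force: [-16.1, -9.3, -0.1]
grip_width: 0.0178
grasp_force: 30.0
```

```bash
python3 -c "
from plan import *
rad()"
```

```text
r 0.1884 th 3.743 yaw+pi 3.765 Fout 18.6 Ftan(ccw) -1.4 Tz [-1.25  2.44  0.15] z 0.0821 j6 0.58 t 14.7
```

Emit:
carry_out:
  rows:
    - [[-0.6, 4, 0, -0.15], [-0.6, 4, 0, -0.15]]

```text
t: 14.9
ee_pos: [0.517, -0.1325, 0.0823]
ee_rot: [-3.139, 0.003, 0.665]
ft_force: [-6.4, -7.4, -1.9]
grip_width: 0.018
grasp_force: 30.0
```

```bash
python3 -c "
from plan import *
rad()"
```

```text
r 0.1885 th 3.788 yaw+pi 3.806 Fout 9.6 Ftan(ccw) 2.1 Tz [-1.11  1.16 -0.02] z 0.0823 j6 0.53 t 14.9
```

Emit:
carry_out:
  rows:
    - [[0, 3, 0, -0.11], [0, 3, 0, -0.11]]

```text
t: 15.1
ee_pos: [0.5211, -0.1378, 0.0822]
ee_rot: [-3.14, 0.003, 0.695]
ft_force: [-8.9, -8.4, -3.1]
grip_width: 0.0178
grasp_force: 30.0
```

```bash
python3 -c "
from plan import *
rad()"
```

```text
r 0.1885 th 3.823 yaw+pi 3.837 Fout 12.2 Ftan(ccw) 0.9 Tz [-1.35  1.39 -0.03] z 0.0822 j6 0.5 t 15.1
```

Emit:
carry_out:
  rows:
    - [[0, 3, 0, -0.13], [0, 3, 0, -0.13]]

```text
t: 15.3
ee_pos: [0.5247, -0.142, 0.0822]
ee_rot: [-3.139, 0.003, 0.732]
ft_force: [-9.7, -5.4, -1.9]
grip_width: 0.0179
grasp_force: 30.0
```

```bash
python3 -c "
from plan import *
rad()"
```

```text
r 0.1885 th 3.853 yaw+pi 3.873 Fout 10.9 Ftan(ccw) -2.2 Tz [-0.78  1.58  0.17] z 0.0822 j6 0.46 t 15.3
```

Emit:
carry_out:
  rows:
    - [[0, 2, 0, -0.09], [0, 2, 0, -0.09]]

```text
t: 15.5
ee_pos: [0.5279, -0.1454, 0.0823]
ee_rot: [-3.14, 0.002, 0.756]
ft_force: [-7.0, -11.9, -4.1]
grip_width: 0.0179
grasp_force: 30.0
```

```bash
python3 -c "
from plan import *
rad()"
```

```text
r 0.1884 th 3.877 yaw+pi 3.898 Fout 13.2 Ftan(ccw) 4.1 Tz [-2.1   1.21 -0.25] z 0.0823 j6 0.43 t 15.5
```

Emit:
carry_out:
  rows:
    - [[0, 2, 0, -0.08], [0, 2, 0, -0.08]]

```text
t: 15.7
ee_pos: [0.5309, -0.1487, 0.0823]
ee_rot: [-3.141, 0.002, 0.778]
ft_force: [-6.7, -11.0, -4.0]
grip_width: 0.0179
grasp_force: 30.0
```

```bash
python3 -c "
from plan import *
rad()"
```

```text
r 0.1884 th 3.901 yaw+pi 3.92 Fout 12.5 Ftan(ccw) 3.3 Tz [-1.89  1.2  -0.25] z 0.0823 j6 0.4 t 15.7
```

Emit:
carry_out:
  rows:
    - [[0, 2, 0, -0.08], [0, 0, 0, 0]]

```text
t: 15.9
ee_pos: [0.5322, -0.1501, 0.0823]
ee_rot: [-3.141, 0.002, 0.789]
ft_force: [-7.0, -10.8, -4.1]
grip_width: 0.0184
grasp_force: 30.0
```

```bash
python3 -c "
from plan import *
rad()"
```

```text
r 0.1884 th 3.911 yaw+pi 3.931 Fout 12.5 Ftan(ccw) 2.9 Tz [-1.86  1.21 -0.19] z 0.0823 j6 0.39 t 15.9
```

Emit:
carry_out:
  rows:
    - [[0, 2, 0, -0.08], [0, 2, 0, -0.08]]

```text
t: 16.1
ee_pos: [0.5346, -0.1525, 0.0822]
ee_rot: [-3.139, 0.003, 0.812]
ft_force: [-9.3, -7.6, -2.4]
grip_width: 0.0182
grasp_force: 30.0
```

```bash
python3 -c "
from plan import *
rad()"
```

```text
r 0.1884 th 3.929 yaw+pi 3.954 Fout 11.9 Ftan(ccw) -1.2 Tz [-1.34  1.56 -0.  ] z 0.0822 j6 0.36 t 16.1
```

Emit:
carry_out:
  rows:
    - [[0, 2, 0, -0.08], [0, 0, 0, 0]]

```text
t: 16.3
ee_pos: [0.5369, -0.1546, 0.0824]
ee_rot: [3.141, 0.002, 0.823]
ft_force: [-5.6, -14.3, -4.5]
grip_width: 0.0181
grasp_force: 30.1
```

```bash
python3 -c "
from plan import *
rad()"
```

```text
r 0.1883 th 3.946 yaw+pi 3.964 Fout 14.2 Ftan(ccw) 5.9 Tz [-2.58  0.93 -0.51] z 0.0824 j6 0.35 t 16.3
```

Emit:
carry_out:
  rows:
    - [[-0.3, 2, 0, -0.08], [0, 1, 0, -0.04]]

```text
t: 16.5
ee_pos: [0.539, -0.1567, 0.0823]
ee_rot: [3.142, 0.002, 0.839]
ft_force: [-4.2, -9.9, -5.7]
grip_width: 0.0176
grasp_force: 30.0
```

```bash
python3 -c "
from plan import *
rad()"
```

```text
r 0.1884 th 3.961 yaw+pi 3.981 Fout 10.1 Ftan(ccw) 3.7 Tz [-1.98  0.87 -0.26] z 0.0823 j6 0.33 t 16.5
```

Emit:
carry_out:
  rows:
    - [[0, 2, 0, -0.08], [0, 0, 0, 0]]

```text
t: 16.7
ee_pos: [0.5401, -0.1577, 0.0822]
ee_rot: [-3.14, 0.002, 0.851]
ft_force: [-6.1, -8.8, -4.6]
grip_width: 0.018
grasp_force: 30.0
```

```bash
python3 -c "
from plan import *
rad()"
```

```text
r 0.1884 th 3.969 yaw+pi 3.993 Fout 10.6 Ftan(ccw) 1.4 Tz [-1.69  1.06 -0.11] z 0.0822 j6 0.32 t 16.7
```

Emit:
carry_out:
  rows:
    - [[0, 1.5, 0, -0.06], [0, 0, 0, 0]]

```text
t: 16.9
ee_pos: [0.5408, -0.1584, 0.0821]
ee_rot: [-3.139, 0.002, 0.859]
ft_force: [-7.2, -8.1, -3.9]
grip_width: 0.0177
grasp_force: 30.0
```

```bash
python3 -c "
from plan import *
rad()"
```

```text
r 0.1884 th 3.975 yaw+pi 4.001 Fout 10.8 Ftan(ccw) 0.1 Tz [-1.49  1.22 -0.16] z 0.0821 j6 0.31 t 16.9
```

Emit:
carry_out:
  rows:
    - [[0, 1.5, 0, -0.06], [0, 0, 0, 0]]

```text
t: 17.1
ee_pos: [0.5416, -0.1592, 0.0821]
ee_rot: [-3.139, 0.002, 0.867]
ft_force: [-9.0, -6.6, -2.6]
grip_width: 0.018
grasp_force: 30.0
```

```bash
python3 -c "
from plan import *
rad()"
```

```text
r 0.1884 th 3.981 yaw+pi 4.009 Fout 10.9 Ftan(ccw) -2.3 Tz [-1.16  1.46 -0.16] z 0.0821 j6 0.3 t 17.1
```

Emit:
carry_out:
  rows:
    - [[0, 1.5, 0, -0.05], [0, 0, 0, 0]]

```text
t: 17.3
ee_pos: [0.5422, -0.1598, 0.082]
ee_rot: [-3.137, 0.003, 0.874]
ft_force: [-10.3, -5.2, -1.2]
grip_width: 0.0177
grasp_force: 30.0
```

```bash
python3 -c "
from plan import *
rad()"
```

```text
r 0.1884 th 3.985 yaw+pi 4.016 Fout 10.7 Ftan(ccw) -4.3 Tz [-0.87  1.77 -0.25] z 0.082 j6 0.3 t 17.3
```

Emit:
carry_out:
  rows:
    - [[0, 1, 0, -0.03], [0, 0, 0, 0]]

```text
t: 17.5
ee_pos: [0.5426, -0.1601, 0.0819]
ee_rot: [-3.136, 0.003, 0.878]
ft_force: [-11.4, -3.5, -1.5]
grip_width: 0.0181
grasp_force: 30.0
```

```bash
python3 -c "
from plan import *
rad()"
```

```text
r 0.1884 th 3.988 yaw+pi 4.02 Fout 10.2 Ftan(ccw) -6.2 Tz [-0.63  2.02 -0.24] z 0.0819 j6 0.29 t 17.5
```

Emit:
carry_out:
  rows:
    - [[0, 1.5, 0, -0.03], [0, 0.5, 0, 0], [0, 0, 0, 0]]

```text
t: 17.8
ee_pos: [0.5433, -0.1608, 0.0817]
ee_rot: [-3.134, 0.003, 0.883]
ft_force: [-15.3, -0.8, 0.2]
grip_width: 0.018
grasp_force: 30.0
```

```bash
python3 -c "
from plan import *
rad()"
```

```text
r 0.1885 th 3.993 yaw+pi 4.024 Fout 10.7 Ftan(ccw) -11.0 Tz [ 0.05  2.52 -0.18] z 0.0817 j6 0.29 t 17.8
```

Emit:
carry_out:
  rows:
    - [[0, 1, 0, -0.02], [0, 0, 0, 0]]

```text
t: 18.0
ee_pos: [0.5437, -0.1611, 0.0816]
ee_rot: [-3.133, 0.003, 0.885]
ft_force: [-16.8, 0.7, 1.7]
grip_width: 0.0181
grasp_force: 30.0
```

```bash
python3 -c "
from plan import *
rad()"
```

```text
r 0.1885 th 3.996 yaw+pi 4.027 Fout 10.5 Ftan(ccw) -13.2 Tz [ 0.23  2.78 -0.13] z 0.0816 j6 0.28 t 18.0
```

Emit:
carry_out:
  rows:
    - [[0, 0.7, 0, -0.01], [0, 0, 0, 0], [0, 0, 0, 0], [0, 0, 0, 0], [0, 0, 0, 0]]

```text
t: 18.5
ee_pos: [0.5439, -0.1614, 0.0816]
ee_rot: [-3.132, 0.004, 0.887]
ft_force: [-17.9, 1.6, 2.7]
grip_width: 0.0178
grasp_force: 30.0
```

Emit:
carry_out:
  rows:
    - [[0, 0, 0, 0], [0, 0, 0, 0], [0, 0, 0, 0], [0, 0, 0, 0], [0, 0, 0, 0]]

```text
t: 19.0
ee_pos: [0.5439, -0.1614, 0.0816]
ee_rot: [-3.132, 0.004, 0.887]
ft_force: [-18.9, 1.3, 1.9]
grip_width: 0.0177
grasp_force: 30.0
```

```bash
python3 -c "
from plan import *
rad()"
```

```text
r 0.1885 th 3.997 yaw+pi 4.029 Fout 11.4 Ftan(ccw) -15.1 Tz [ 0.54  3.05 -0.09] z 0.0816 j6 0.28 t 19.0
```

The lean held for about 1 s at roughly 14 N equivalent at bar_grip. Now unload.

Emit:
carry_out:
  rows:
    - [[-0.5, -2.5, 0, 0.05], [-0.5, -2.5, 0, 0.1], [-0.5, -1, 0, 0.1], [0, 0, 0, 0]]

```text
t: 19.4
ee_pos: [0.5415, -0.1593, 0.0822]
ee_rot: [-3.139, 0.001, 0.852]
ft_force: [-5.6, 3.0, -4.2]
grip_width: 0.0175
grasp_force: 30.1
```

```bash
python3 -c "
from plan import *
rad()"
```

```text
r 0.1886 th 3.981 yaw+pi 3.994 Fout 1.5 Ftan(ccw) -6.1 Tz [0.33 0.84 0.46] z 0.0822 j6 0.32 t 19.4
```

Emit:
carry_out:
  rows:
    - [[0, -1.5, 0, -0.03], [-1, -1, 0, 0], [0, 0, 0, 0]]

```text
t: 19.7
ee_pos: [0.5404, -0.1592, 0.0829]
ee_rot: [3.14, -0.001, 0.856]
ft_force: [-0.5, 0.7, -2.6]
grip_width: 0.018
grasp_force: 30.0
```

```bash
python3 -c "
from plan import *
rad()"
```

```text
r 0.1893 th 3.976 yaw+pi 3.997 Fout -0.1 Ftan(ccw) -0.9 Tz [0.04 0.07 0.08] z 0.0829 j6 0.31 t 19.7
```

Emit:
carry_out:
  rows:
    - [[-5, 0, 0, 0.02], [-7, 0, 0, 0.02], [-8, 0, 0, 0], [0, 0, 0, 0]]

```text
t: 20.1
ee_pos: [0.526, -0.175, 0.0827]
ee_rot: [-3.142, 0.0, 0.85]
ft_force: [-1.9, -0.2, -3.4]
grip_width: 0.0177
grasp_force: 30.0
```

```bash
python3 -c "
from plan import *
rad()"
```

```text
r 0.2105 th 3.976 yaw+pi 3.991 Fout 1.4 Ftan(ccw) -1.2 Tz [0.04 0.22 0.16] z 0.0827 j6 0.28 t 20.1
```

Emit:
carry_out:
  rows:
    - [[-8, -0.5, 0, 0], [-10, 0, 0, 0], [-10, 0, 0, 0], [0, 0, 0, 0]]

```text
t: 20.5
ee_pos: [0.5071, -0.1958, 0.0827]
ee_rot: [3.142, 0.0, 0.849]
ft_force: [1.3, -0.2, -2.5]
grip_width: 0.0179
grasp_force: 30.0
```

Emit:
carry_out:
  rows:
    - [[-12, 0, 0, 0], [-15, 0, 0, 0], [-15, 0, 0, 0], [0, 0, 0, 0]]

```text
t: 20.9
ee_pos: [0.4789, -0.2279, 0.0826]
ee_rot: [-3.141, 0.0, 0.849]
ft_force: [0.6, -0.2, -3.5]
grip_width: 0.0179
grasp_force: 30.0
```

```bash
python3 - <<'E'
from plan import *
rad();c=cur();from rig import eyes
f=eyes.grab_frame("side");import cv2
cv2.imwrite("pics/s3.png",cv2.resize(f["color"][140:240,230:380,::-1],(750,500),interpolation=cv2.INTER_CUBIC))
c=plan(c,(c[0],c[1],.16,c[3]),4)
c=plan(c,(.42,.0,.16,.85-.28),6)
c=plan(c,(.5302,.3731,.14,.171),15)
E
```

```text
r 0.2815 th 3.978 yaw+pi 3.99 Fout -0.2 Ftan(ccw) 0.6 Tz [ 0.03 -0.07  0.  ] z 0.0826 j6 0.15 t 20.9
t 20.9 pos [ 0.4789 -0.2279  0.0826] rot [-3.141  0.     0.849] F [ 0.6 -0.2 -3.5] w 0.0179 j6 0.154
[[[0, 0, -19, -0.0], [0, 0, -20, -0.0], [0, 0, -19, -0.0], [0, 0, -19, -0.0]]]
end [ 0.4789 -0.2279  0.1596  0.8487] j6~ 0.2779109831012452
[[[22, -32, -0, 0.33], [20, -34, -0, 0.34], [19, -34, -0, 0.33], [18, -36, -0, 0.33], [15, -35, -0, 0.33]]]
[[[14, -37, -0, 0.34]]]
end [ 4.199e-01 -3.000e-04  1.596e-01  5.695e-01] j6~ 1.000632738108096
[[[20, -17, 1, 0.19], [19, -18, 2, 0.19], [18, -18, 1, 0.19], [19, -18, 1, 0.19], [17, -19, 2, 0.19]]]
[[[18, -19, 1, 0.19], [16, -20, 1, 0.19], [16, -21, 1, 0.19], [16, -20, 2, 0.19], [15, -22, 1, 0.19]]]
[[[15, -21, 1, 0.19], [13, -22, 2, 0.19], [14, -22, 1, 0.19], [12, -23, 1, 0.19], [13, -23, 2, 0.19]]]
end [0.5307 0.3733 0.1396 0.1715] j6~ 2.012265904724202
```

View pics/s3.png

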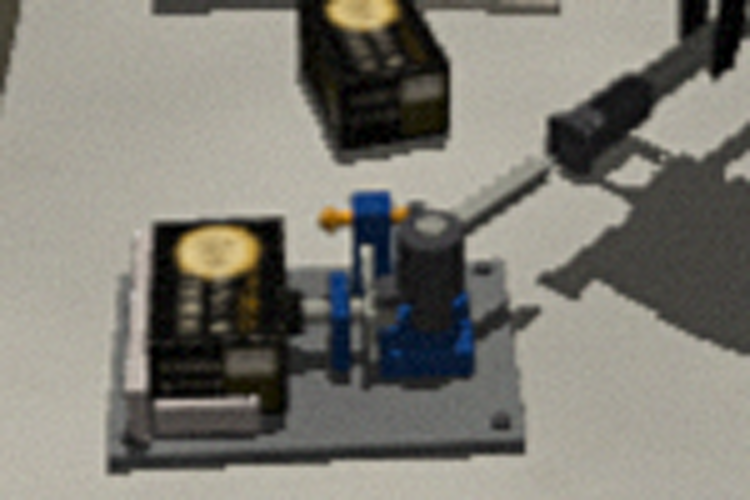

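The lever stands against the brass screw, the pad is out against the carton, and the socket mouth (565,140) is clear of the stub tip. Carrying the bar back.

Emit:
carry_out:
  rows:
    - [[-8, 0, -10, 0], [0, 0, -22, 0], [0, 0, -23, 0], [0, 0, -22, 0]]

```text
t: 21.35
ee_pos: [0.4748, -0.2324, 0.1612]
ee_rot: [3.141, 0.0, 0.851]
ft_force: [0.4, -0.3, -2.4]
grip_width: 0.0176
grasp_force: 30.0
```

Emit:
carry_out:
  rows:
    - [[26, -32, 0, 0.33], [22, -34, 0, 0.34], [21, -34, 0, 0.33], [18, -36, 0, 0.33], [15, -35, 0, 0.33]]

```text
t: 21.85
ee_pos: [0.4304, -0.0359, 0.1604]
ee_rot: [3.141, -0.001, 0.617]
ft_force: [-0.6, 0.7, -2.1]
grip_width: 0.0176
grasp_force: 30.0
```

Emit:
carry_out:
  rows:
    - [[14, -37, 0, 0.34], [20, -17, 1, 0.19], [19, -18, 2, 0.19], [18, -18, 1, 0.19], [19, -18, 1, 0.19]]

```text
t: 22.35
ee_pos: [0.4506, 0.1018, 0.1553]
ee_rot: [3.141, -0.001, 0.465]
ft_force: [0.4, -0.5, -1.7]
grip_width: 0.0182
grasp_force: 30.0
```

Emit:
carry_out:
  rows:
    - [[17, -19, 2, 0.19], [18, -19, 1, 0.19], [16, -20, 1, 0.19], [16, -21, 1, 0.19], [16, -20, 2, 0.19]]

```text
t: 22.85
ee_pos: [0.4871, 0.2258, 0.1484]
ee_rot: [3.141, -0.001, 0.332]
ft_force: [0.1, -0.3, -3.3]
grip_width: 0.0175
grasp_force: 30.0
```

Emit:
carry_out:
  rows:
    - [[15, -22, 1, 0.19], [15, -21, 1, 0.19], [13, -22, 2, 0.19], [14, -22, 1, 0.19], [12, -23, 1, 0.19]]

```text
t: 23.35
ee_pos: [0.5232, 0.3505, 0.1423]
ee_rot: [3.142, -0.0, 0.199]
ft_force: [0.7, 0.5, -2.9]
grip_width: 0.0178
grasp_force: 30.0
```

Emit:
carry_out:
  rows:
    - [[12, -22, 0, 0.19], [0, 0, 0, 0], [0, 0, 0, 0]]

```text
t: 23.65
ee_pos: [0.53, 0.3735, 0.1417]
ee_rot: [3.141, 0.0, 0.175]
ft_force: [0.8, 0.3, -2.6]
grip_width: 0.0178
grasp_force: 30.0
```

```bash
python3 - <<'E'
from plan import *
c=plan(cur(),(.5302,.373,.06,.171),5,1)
E
```

```text
t 23.65 pos [0.53   0.3735 0.1417] rot [3.141 0.    0.175] F [ 0.8  0.3 -2.6] w 0.0178 j6 1.908
[[[0, 0.1, 16.3, 0.01], [0.1, 0.1, 16.4, 0.0], [-0, 0.1, 16.3, 0.01], [0, 0.1, 16.4, 0.0], [0.1, 0.1, 16.3, 0.01]]]
end [0.5302 0.373  0.06   0.1707] j6~ 2.013164951505134
```

Emit:
carry_out:
  rows:
    - [[0, 0.3, 20, 0.03], [0, 0.2, 20, 0], [0, 0, 20, 0], [0, 0, 20, 0], [0, 0, 16, 0]]

```text
t: 24.15
ee_pos: [0.5302, 0.3719, 0.045]
ee_rot: [3.141, 0.001, 0.169]
ft_force: [-0.3, 0.5, -2.5]
grip_width: 0.0179
grasp_force: 30.0
```

Emit:
carry_out:
  rows:
    - [[0, 0, 4, 0], [0, 0, 2, 0], [0, 0, 0, 0]]

```text
t: 24.45
ee_pos: [0.5307, 0.373, 0.0402]
ee_rot: [-3.141, -0.001, 0.169]
ft_force: [0.4, -0.2, -2.4]
grip_width: 0.0182
grasp_force: 30.0
```

```bash
python3 -c "
from plan import *
rad();cur()"
```

```text
r 0.4152 th 1.907 yaw+pi 3.311 Fout -0.4 Ftan(ccw) -0.3 Tz [ 0.05 -0.03  0.03] z 0.0402 j6 1.91 t 24.45
t 24.45 pos [0.5307 0.373  0.0402] rot [-3.141e+00 -1.000e-03  1.690e-01] F [ 0.4 -0.2 -2.4] w 0.0182 j6 1.913
```

Emit:
carry_out:
  rows:
    - [[0, 0, 1.5, 0], [0, 0, 0.7, 0], [0, 0, 0, 0]]

```text
t: 24.75
ee_pos: [0.5307, 0.3732, 0.038]
ee_rot: [-3.141, -0.001, 0.169]
ft_force: [0.7, -0.5, -0.0]
grip_width: 0.0175
grasp_force: 30.0
```

Emit:
carry_out:
  rows:
    - [[0, 0, 0.5, 0], [0, 0, 0, 0]]

```text
t: 24.95
ee_pos: [0.5307, 0.3732, 0.0375]
ee_rot: [-3.141, -0.001, 0.169]
ft_force: [-0.1, -0.2, 4.3]
grip_width: 0.0175
grasp_force: 30.0
```

Resting in the saddles at the original height. Releasing and withdrawing.

Emit:
carry_out:
  rows:
    - [[0, 0, 0, 0], [0, 0, 0, 0], [0, 0, 0, 0], [0, 0, 0, 0], [0, 0, 0, 0]]
  hand: 70

```text
t: 25.45
ee_pos: [0.5304, 0.373, 0.0368]
ee_rot: [3.141, 0.0, 0.169]
ft_force: [0.8, 0.5, -0.5]
grip_width: 0.0523
grasp_force: 0.0
```

Emit:
carry_out:
  rows:
    - [[0, 0, 0, 0], [0, 0, 0, 0], [0, 0, 0, 0], [0, 0, -10, 0], [0, 0, -15, 0]]

```text
t: 25.95
ee_pos: [0.5302, 0.3729, 0.0622]
ee_rot: [3.141, 0.001, 0.169]
ft_force: [0.6, 0.6, -0.5]
grip_width: 0.07
grasp_force: 0.0
```

Emit:
carry_out:
  rows:
    - [[0, 0, -25, 0], [0, 0, -30, 0], [0, 0, -30, 0], [0, 0, -20, 0], [0, 0, 0, 0]]

```text
t: 26.45
ee_pos: [0.5314, 0.3737, 0.1713]
ee_rot: [-3.14, -0.006, 0.169]
ft_force: [-0.0, 0.1, -0.7]
grip_width: 0.0697
grasp_force: 0.0
```

```bash
python3 - <<'E'
from plan import *
cur()
from rig import eyes
import cv2
a=eyes.grab_frame("side")["color"][150:350,200:460,::-1];b=eyes.grab_frame("wrist")["color"][:,:,::-1]
cv2.imwrite("pics/f.png",np.hstack([cv2.resize(a,(450,346),interpolation=cv2.INTER_CUBIC),cv2.resize(b[:,200:],(346*440//400-40,346))]))
E
```

```text
t 26.45 pos [0.5314 0.3737 0.1713] rot [-3.14  -0.006  0.169] F [-0.   0.1 -0.7] w 0.0697 j6 1.913
```

View pics/f.png

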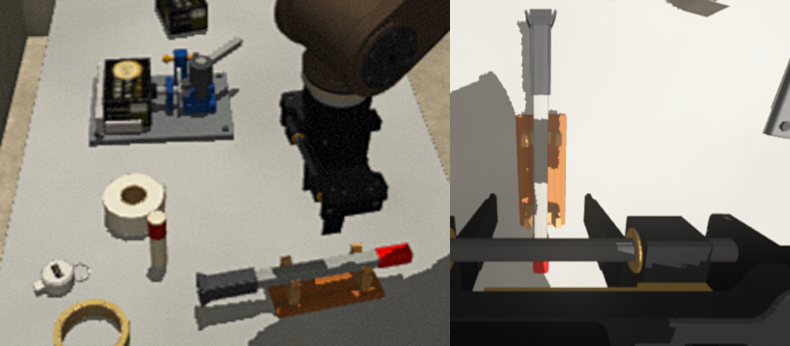

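The bar lies level in both saddles with its socket pointing the right way. The lever is still at its stop, the carton is clamped and the bystanders haven't moved. Handing in.

```bash
python3 -c "
from rig import r
print(r.finish_job())"
```

```text
the job is handed in; nothing more can be done
None
```

The press is locked on the carton with its lever against the stop screw, the bar is back in its rest, and the job was handed in at about 26 s; the judged result was not reported back to me.

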